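# Pack a mixed meal order into one carton

### The arm

A 7-joint arm with a two-finger parallel gripper is mounted at the origin on the work surface. World frame = base frame: x ahead of the robot, y to its left, z up, the work surface at z = 0. Lengths are in mm, angles in rad, forces in N, time in s.
With the tool pointing down it reaches from about 400 to 875 mm from the base axis. Payload 4.4 kg.
Tool frame: the origin (TCP) lies at the very end of the fingers, on their centre line; the grasp point (between the pads) lies 19 mm behind it; z points along the fingers, y is the line along which they close (so a half turn about z gives the same grasp; the last joint's range is limited). The gripper opens to 85 mm and grips with 20 to 120 N. Pads are 22 mm wide; open, the fingers measure 114 mm over their backs; the gripper's body (76 mm by 85 mm) begins 54 mm behind the grasp point. The pads swing forward as they close: fully open they stand 13 mm farther back than shut.
Start: joints at [1.097, 0.628, 0.038, 1.517, -0.027, 0.996, -0.02], TCP at [257.812, -596.7, 231.313] pointing down, gripper open.
Joint ranges: [-3.06, 3.06], [-0.37, 2.12], [-1.25, 1.32], [0.18, 2.47], [-1.1, 4.24], [0.23, 1.98], [-2.94, 2.94]. Speed limits (rad/s): [2.57, 2.57, 3.14, 3.14, 3.14, 3.14, 3.14].

### API

Orientations are given as [roll, pitch, yaw] about the fixed x, y, z axes, in that order (R = Rz(yaw) Ry(pitch) Rx(roll)).
In Python, from cell import read_state, get_image, camera_info, finish_job gives the robot as it stands.
- The arm moves only by the tool play_rows, never from a script. Its argument "deltas" is one flat list of numbers, 7 for each row, row after row: the shift along the tool's x, y, z in mm, then the turn, a rotation vector about the tool's x, y, z in rad, then the opening, from 0 (shut) to 1 (fully open). In form: [dx, dy, dz, ax, ay, az, grip, dx, dy, dz, ax, ay, az, grip, ...]. A call has 1 to 10 rows; each row is the pose to reach, as a shift and turn from the pose commanded when the call began, along the tool's axes at that moment; what a row does not reach only later rows make up. A row lasts 1/8 s, in which the tool goes at most 62.5 mm and 10.7 degrees, less where a joint would pass 70% of its speed; a pose out of reach is approached as far as the arm can. A call with a gripper value outside its range is refused whole. The fingers move at their own pace and stop on an object; the grip force is fixed at half the most. Time passes only in rows, so rows that repeat a pose let the fingers close. It gives the time, the measured TCP pose, the force, the opening and the grip force at its end, in the units of the state.
- read_state(): the state, without advancing time (a new reading comes with each control period).
- get_image(name): name is "side" or "top" or "wrist"; returns the picture (400x640x3 uint8, red, green, blue); there is no depth.
- camera_info(name): a dict with "fx", "fy", "cx", "cy" (pixels), "T" (4x4, takes a point from camera to world coordinates). Camera axes: x right, y down, z forward; pixel columns grow to the right and rows downward; lengths in mm; the calibration is good to about 2 mm. A picture is of the moment at which its call begins: read the wrist's pose just before it. camera_info takes no time and is no camera call; for the wrist camera it gives the pose at the moment of the call.
- finish_job(): hands the job in; it is judged then, once.
The state is a dict: "clock": time; "qpos": joint angles; "qd": joint speeds; "tau": joint torques, N m; "eef_pos": TCP position; "tool_rot": TCP orientation; "force": force on the tool from outside, world axes, zero at the start; "torque": the same for the moment, N m; "width": finger opening in mm; "gripper_force": force on a finger pad.
Only numpy, scipy, OpenCV 4.12 (cv2) and the standard library are available. Lean on these libraries where they do the work, as an engineer would, in place of code of your own. Each camera call takes 0.05 s, during which the arm holds its last target. There are 200 camera calls.

### The job

Pack the three meal containers - the long tray standing on edge in the wire rack, the black tub and the tall soup box - into the shallow cardboard carton so that all three fit side by side, each flat on the carton's floor with its lid up. Take the long tray out of the rack and lay it down flat on the counter, lid up, and let go of it there, before you pick it up again by its long sides to pack it. Do not drop anything or turn anything upside down, and leave the soap bottle, the jar and the bowl where they are.

Things in the scene. Friction and masses are not known exactly. Their poses are not given: they have to be found in the camera images.
- carton_floor (a point): Centre of the upper face of the floor (4 mm above the counter) of the cardboard carton, which is fixed. x along its long side, y across, z up. Inside 162 (x) x 142 (y) mm, walls 4 mm thick, 28 mm high above the floor; the long sides (at +-y) are cut down to 14 mm above the floor over their middle 100 mm, for a finger. Fit: tray along x on one side, tub and box end to end beside it.
- rack: Dark steel wire rack fixed to the counter: base plate 130 x 74 mm, 4 mm thick, a wire rail up to 28 mm above the counter along each side, one slot 54 mm wide along the rack's x. Origin: centre of the underside; z up.
- tray: Long black meal tray, closed, 146 (x) x 68 (y) x 46 (z) mm, 0.35 kg. Origin: centre of its plain 146 x 68 underside; +z out through the film lid (food seen). Starts on a long edge in the rack, 4 mm up: x level along the slot, y vertical, z level, lid away from the carton (robot's left); its top is 72 mm above the counter. Tilted over 34 degrees it falls over. Lower than the others: pack it first.
- tub: Black meal tub with white lid, closed, 78 (x) x 60 (y) x 85 (z) mm, about 0.35 kg, standing upright on the counter. Origin: centre of its underside; z up.
- soupbox: Tall paper soup box, off-white with brown board patches, closed, 64 (x) x 60 (y) x 100 (z) mm, about 0.3 kg, standing upright on the counter. Origin: centre of its underside; z up.
- soap: Bystander: white soap bottle, 60 mm across, 160 mm high, on the far side of the counter. Origin: centre of its underside.
- jar: Bystander: amber glass jar, 56 mm across, 75 mm high, near the robot. Origin: centre of its underside.
- bowl: Bystander: steel bowl, 90 mm across, 50 mm high, on the far side of the counter. Origin: centre of its underside.
Things that resemble listed ones, but are neither listed nor needed, are in the scene too. What is shaped like the tray but turquoise is not meant.

How it is judged:
By the outcome, as a careful person would: the job done as asked, in the order asked, and still so for the second after the job is handed in, with the robot touching nothing.
It also fails if it takes over 72 s, if anything falls off the work surface, if the arm or the gripper's body presses on something with over 40 N, if the wrist force passes 120 N, or if a joint passes its speed limit or range.

## Working session

There is one attempt and no reset: what is moved stays moved. The work goes in short steps, Python scripts to look and compute and a tool call to move; the robot and the scene stay as the last step left them, time stands still between calls to the robot, and variables do not carry over. Pictures are saved under pics/ and viewed, at most 13 in all, crops included, and the job is handed in when it is done.

Besides the shell and the picture viewer there is one more tool, called after ">>>" by a JSON object that holds its "op" and its "data". play_rows: Moves the arm, as the interface text tells. Its arguments: {"type":"object","properties":{"deltas":{"type":"array"}},"required":["deltas"]}

```bash
mkdir -p pics; ls
python3 - <<'E'
from cell import *
import cv2, numpy as np
s=read_state();print(s)
for n in("top","side"):
    i=get_image(n);cv2.imwrite(f"pics/{n}0.png",i[:,:,::-1])
    c=camera_info(n);print(n,c)
E
```

```text
pics
{'clock': 0.0, 'qpos': array([ 1.09720416,  0.62932037,  0.03843634,  1.51840867, -0.02701398,
        0.99631129, -0.01999433]), 'qd': array([-0.00038138,  0.00169733, -0.00032427, -0.00082854, -0.00103295,
        0.00128037,  0.00040804]), 'tau': array([-1.04513001e-03, -5.63409984e+01,  1.22523744e+00, -1.93453288e+01,
        1.07661783e-02,  1.04225779e-02, -1.66545271e-05]), 'eef_pos': array([ 257.55391489, -596.08839237,  230.39268598]), 'tool_rot': array([-3.13966268e+00,  1.01019893e-05,  4.07793862e-01]), 'force': array([-0.41261464,  0.34839371, -0.28831119]), 'torque': array([0.02754637, 0.00426974, 0.05690954]), 'gripper_force': 0.0, 'width': 85.1615132911252}
top {'fx': 391.99102782832665, 'fy': 391.99102782832665, 'cx': 315.98187806315104, 'cy': 198.54769849620666, 'T': array([[-3.67167995e-03, -9.82196459e-01,  1.87820750e-01,
         3.75719206e+02],
       [-9.99992821e-01,  3.78228618e-03,  2.30509674e-04,
         4.91374507e+01],
       [-9.36797614e-04, -1.87818556e-01, -9.82203295e-01,
         1.00077082e+03],
       [ 0.00000000e+00,  0.00000000e+00,  0.00000000e+00,
         1.00000000e+00]])}
side {'fx': 510.6036254042952, 'fy': 510.6036254042952, 'cx': 308.17421857882977, 'cy': 197.90249419494384, 'T': array([[-9.48210997e-01, -2.17166649e-01,  2.31807143e-01,
         2.08254956e+02],
       [-3.17640436e-01,  6.49831962e-01, -6.90523696e-01,
         1.08934867e+03],
       [-6.76973198e-04, -7.28393484e-01, -6.85158721e-01,
         1.09416148e+03],
       [ 0.00000000e+00,  0.00000000e+00,  0.00000000e+00,
         1.00000000e+00]])}
```

View pics/top0.png

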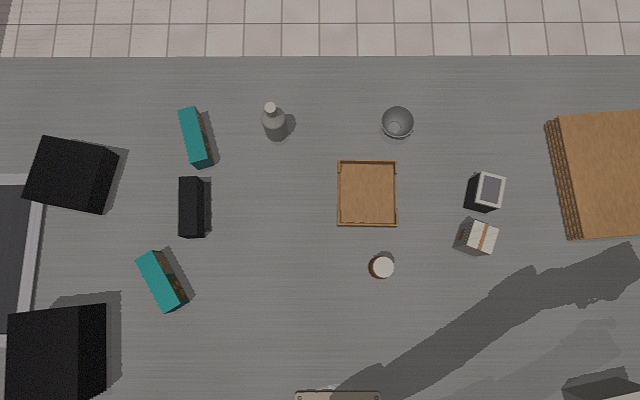

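View pics/side0.png

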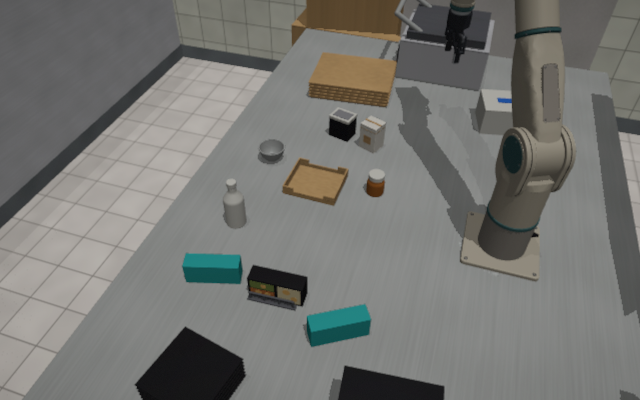

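The top view has image up = +x and left = +y. Positions: tray in rack about (190,207), carton (367,193), tub (488,190), soup box (482,237), soap (273,120), bowl (397,123), jar (381,267). In the side view the tray's lid faces the camera (+y).

```bash
cat > h.py <<'E'
import numpy as np, cv2
from cell import *
def ray(ci,u,v,z):
    T=ci["T"];d=T[:3,:3]@np.array([(u-ci["cx"])/ci["fx"],(v-ci["cy"])/ci["fy"],1.]);o=T[:3,3]
    return (o+d*(z-o[2])/d[2])
def proj(ci,p):
    T=ci["T"];q=T[:3,:3].T@(np.array(p,float)-T[:3,3]);return np.array([ci["fx"]*q[0]/q[2]+ci["cx"],ci["fy"]*q[1]/q[2]+ci["cy"]])
def rect(ci,pts,z):
    P=np.array([ray(ci,u,v,z)[:2] for u,v in pts],np.float32)
    return P,cv2.minAreaRect(P)
E
python3 - <<'E'
from h import *
im=cv2.imread("pics/top0.png");c=camera_info("top")
hsv=cv2.cvtColor(im,cv2.COLOR_BGR2HSV)
m=((hsv[:,:,1]>90)&(hsv[:,:,0]>5)&(hsv[:,:,0]<25)).astype('uint8');m[:,:330]=0;m[:,410:]=0;m[:150]=0;m[235:]=0
P,r=rect(c,np.argwhere(m)[:,::-1],32);print("carton",r)
for n,(u,v) in dict(soap=(275,122),jar=(381,267),bowl=(397,123)).items(): print(n,ray(c,u,v,{'soap':60,'jar':70,'bowl':50}[n])[:2])
def crop(x0,x1,y0,y1,k): return cv2.resize(im[y0:y1,x0:x1],None,fx=k,fy=k,interpolation=cv2.INTER_CUBIC)
a=crop(165,225,165,245,7);b=crop(452,512,165,260,5)
a=cv2.convertScaleAbs(a,alpha=2.0);H=560
o=np.zeros((H,a.shape[1]+b.shape[1],3),'uint8');o[:a.shape[0],:a.shape[1]]=a;o[:b.shape[0],a.shape[1]:]=b
cv2.imwrite("pics/crop1.png",o);print(o.shape)
E
```

```text
carton ((577.045654296875, -80.61808013916016), (148.69052124023438, 172.8662109375), 89.18522644042969)
soap [753.85433895 152.66407883]
jar [ 390.1081751  -102.12304361]
bowl [ 753.89645167 -159.04417256]
(560, 720, 3)
```

View pics/crop1.png

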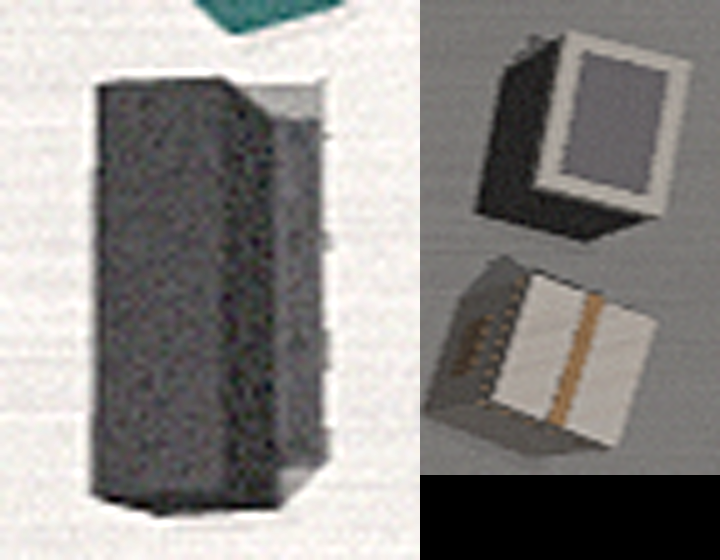

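The crops show the tray's top face spanning crop pixels x 95–222, y 82–498, with its underside on the right. The tub lid corners are (568,30), (692,62), (660,217), (535,187), and the soup top corners are (535,270), (660,320), (615,447), (492,400).

Run:
```python
from h import *
c=camera_info("top")
def q(n,p,ox,oy,k,z):
    p=np.array(p,float); p=(p+.5)/k-.5+[ox,oy]
    P,r=rect(c,p,z);print(n,P.mean(0).round(1),np.round(r[1],1),round(r[2],1),P.round(0).tolist())
q("tray",[(97,85),(220,80),(222,497),(92,497)],165,165,7,72)
q("tub",[(148,30),(272,62),(240,217),(115,187)],452,165,5,85)
q("soup",[(115,270),(240,320),(195,447),(72,400)],452,165,5,100)
```

```text
tray [537.4 359.3] [146.2  44. ] 2.9 [[609.0, 385.0], [610.0, 342.0], [465.0, 333.0], [465.0, 377.0]]
tub [ 571.8 -367.2] [60.4 80.5] 74.0 [[618.0, -349.0], [602.0, -407.0], [526.0, -385.0], [541.0, -327.0]]
soup [ 458.1 -333.2] [60.5 64.7] 67.8 [[499.0, -318.0], [476.0, -374.0], [418.0, -348.0], [439.0, -293.0]]
```

```bash
cat >> h.py <<'E'
from scipy.spatial.transform import Rotation as Rn
def tool(yaw,tilt=0,ax=0): return Rn.from_rotvec(tilt*np.array([np.cos(ax),np.sin(ax),0]))*Rn.from_euler('xyz',[np.pi,0,yaw])
def deltas(targets,cur=None):
    """targets: (pos,yaw,tilt,axis yaw); relative to present pose"""
    s=read_state();p0,R0=cur or (s['eef_pos'],Rn.from_euler('xyz',s['tool_rot']))
    for p,y,t,a in targets: print(np.r_[R0.inv().apply(np.array(p)-p0).round(1),(R0.inv()*tool(y,t,a)).as_rotvec().round(3)].tolist())
E
python3 - <<'E'
from h import *
deltas([((500,-450,330),np.pi+.055,0,0),((540,150,330),np.pi+.055,0,0),((540,150,330),np.pi+.055,1.25,.055),((540,150,330),.055,1.25,.055)])
E
```

```text
[280.5, -38.2, -99.5, -0.0, -0.002, -2.789]
[555.2, -573.1, -98.6, -0.0, -0.002, -2.789]
[555.2, -573.1, -98.6, -0.297, 1.66, -2.305]
[555.2, -573.1, -98.6, 1.235, 0.221, 0.305]
```

>>> {"op": "play_rows", "data": {"deltas": [280,-38,-99,0,0,-0.8,1,280,-38,-99,0,0,-0.8,1,280,-38,-99,0,0,-0.8,1,280,-38,-99,0,0,-1,1,310,-100,-99,0,0,-1.2,1,350,-160,-99,0,0,-1.4,1,380,-220,-99,0,0,-1.6,1,405,-275,-99,0,0,-1.7,1,430,-330,-99,0,0,-1.8,1,455,-380,-99,0,0,-1.9,1]}}

```text
clock: 1.35
eef_pos: [522.3, -107.8, 330.0]
tool_rot: [-3.141, -0.0, 2.289]
force: [0.5, 0.5, 0.9]
width: 85.5
gripper_force: 0.0
```

Run:
```python
from h import *
s=read_state();print(s['clock'],s['eef_pos'],s['tool_rot'],s['qpos'].round(3))
deltas([((540,150,330),np.pi+.055,0,0),((540,150,330),np.pi+.055,1.25,.055)])
```

```text
1.35 [ 522.25370488 -107.82545863  330.04942192] [-3.14134334e+00 -2.32138806e-05  2.28880323e+00] [ 0.516  0.394 -0.523  1.694  0.216  1.112  0.647]
[182.5, 183.0, 0.0, -0.0, -0.0, -0.908]
[182.5, 183.0, 0.0, -1.159, 0.565, -0.783]
```

>>> {"op": "play_rows", "data": {"deltas": [60,60,0,-0.12,0.06,-0.08,1,120,120,0,-0.24,0.12,-0.16,1,183,183,0,-0.4,0.2,-0.26,1,183,183,0,-0.6,0.28,-0.39,1,183,183,0,-1.16,0.565,-0.783,1,183,183,0,-1.16,0.565,-0.783,1,183,183,0,-1.16,0.565,-0.783,1,183,183,0,-1.16,0.565,-0.783,1,183,183,0,-1.16,0.565,-0.783,1,183,183,0,-1.16,0.565,-0.783,1]}}

```text
clock: 2.6
eef_pos: [542.1, 147.5, 328.5]
tool_rot: [1.889, -0.003, -3.095]
force: [0.1, -1.0, 0.7]
width: 85.3
gripper_force: 0.0
```

Run:
```python
from h import *
s=read_state();print(s['clock'],s['eef_pos'],s['tool_rot'],s['qpos'].round(3),Rn.from_euler('xyz',s['tool_rot']).as_matrix()[:,2])
deltas([((540,150,330),np.pi+.055,1.25,.055),((540,200,80),np.pi+.055,1.25,.055)])
```

```text
2.6 [542.11767907 147.54928508 328.50496098] [ 1.88853924e+00 -2.88217276e-03 -3.09510644e+00] [ 0.919  1.065 -1.213  1.796 -0.385  0.872  1.855] [-0.04504283  0.94887495 -0.31242196]
[2.0, 2.2, 2.0, 0.003, 0.007, -0.005]
[-1.0, -219.7, 127.5, 0.003, 0.007, -0.005]
```

>>> {"op": "play_rows", "data": {"deltas": [0,-50,28,0.003,0.007,-0.005,1,0,-100,60,0.003,0.007,-0.005,1,0,-150,90,0.003,0.007,-0.005,1,-1,-190,110,0.003,0.007,-0.005,1,-1,-220,127,0.003,0.007,-0.005,1,-1,-220,127,0.003,0.007,-0.005,1]}}

```text
clock: 3.35
eef_pos: [539.5, 200.2, 80.4]
tool_rot: [1.894, 0.0, -3.084]
force: [0.0, 0.5, 0.6]
width: 85.9
gripper_force: 0.0
```

Run:
```python
from h import *
s=read_state();print(s['clock'],s['eef_pos'],s['tool_rot'],s['qpos'].round(3),Rn.from_euler('xyz',s['tool_rot']).as_matrix()[:,2])
deltas([((540,200,80),np.pi+.055,1.25,.055),((540,300,300),np.pi+.055,0,0.055)])
```

```text
3.35 [539.4724365  200.23878233  80.3933171 ] [ 1.89414244e+00  2.86092767e-04 -3.08417683e+00] [ 0.778  1.446 -1.032  1.811 -0.231  0.61   2.078] [-0.05431973  0.94662031 -0.31774103]
[-0.5, -0.5, -0.1, -0.003, -0.002, 0.001]
[-6.3, 239.9, 24.6, 1.247, -0.001, 0.002]
```

>>> {"op": "play_rows", "data": {"deltas": [-3,60,0,0,0,0,1,-4,120,5,0.18,0,0,1,-6,180,20,0.36,0,0,1,-6,240,24,0.54,0,0,1,-6,240,24,0.72,0,0,1,-6,240,24,0.9,0,0,1,-6,240,24,1.08,0,0,1,-6,240,24,1.247,0,0,1,-6,240,24,1.247,0,0,1]}}

```text
clock: 4.47
eef_pos: [535.6, 306.9, 304.9]
tool_rot: [3.135, 0.006, -3.073]
force: [-1.0, 0.3, -0.2]
width: 85.4
gripper_force: 0.0
```

Run:
```python
from h import *
s=read_state();print(s['clock'],s['eef_pos'],s['tool_rot'],s['qpos'].round(3))
i=get_image("wrist");cv2.imwrite("pics/w1.png",i[:,:,::-1]);c=camera_info("wrist");print(c['T'].round(2).tolist(),c['fx'],s['eef_pos'])
for z,dx,dy in[(72,a,b) for a in(-73,73) for b in(-23,23)]:
    k=.055;print(proj(c,(537.5+dx*np.cos(k)-dy*np.sin(k),359.5+dx*np.sin(k)+dy*np.cos(k),72)).round(0))
deltas([((537.5,359.5,46),np.pi+.055,0,0)])
```

```text
4.475 [535.58603952 306.86452206 304.91542536] [ 3.13506084  0.00590909 -3.07309253] [-0.318  0.531 -0.401  1.517  0.218  1.129  0.878]
[[-0.06, 0.96, 0.28, 468.01], [1.0, 0.06, 0.02, 298.83], [0.01, 0.28, -0.96, 447.17], [0.0, 0.0, 0.0, 1.0]] 289.2360284939432 [535.58603952 306.86452206 304.91542536]
[347. 115.]
[383. 116.]
[343. 225.]
[376. 225.]
[-2.7, 54.9, 258.3, 0.005, 0.005, 0.009]
```

View pics/w1.png

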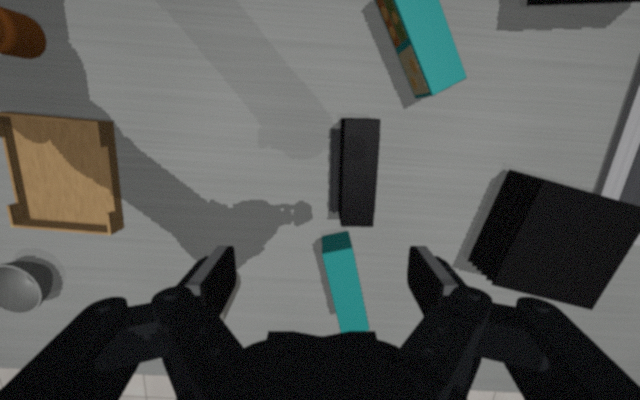

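The wrist view shows the tray top with corners (343,118), (380,119), (373,225) and (340,225), about 3 px (roughly 3 mm) to the −y side of my estimate. I'll use y≈358 and grip.

>>> {"op": "play_rows", "data": {"deltas": [-2,53,30,0.005,0.005,0.009,1,-2,53,90,0.005,0.005,0.009,1,-2,53,150,0.005,0.005,0.009,1,-2,53,200,0.005,0.005,0.009,1,-2,53,235,0.005,0.005,0.009,1,-2,53,258,0.005,0.005,0.009,1,-2,53,258,0.005,0.005,0.009,1,-2,53,258,0.005,0.005,0.009,0.3,-2,53,258,0.005,0.005,0.009,0.3,-2,53,258,0.005,0.005,0.009,0.3]}}

```text
clock: 5.78
eef_pos: [541.0, 354.9, 46.2]
tool_rot: [3.14, 0.002, -3.093]
force: [-0.8, 3.1, 6.2]
width: 45.4
gripper_force: 60.5
```

>>> {"op": "play_rows", "data": {"deltas": [0,0,0,0,0,0,0.2,0,0,0,0,0,0,0.2,0,0,0,0,0,0,0.2]}}

```text
clock: 6.15
eef_pos: [541.0, 354.9, 46.2]
tool_rot: [3.141, 0.002, -3.093]
force: [0.1, 2.2, 6.7]
width: 45.2
gripper_force: 60.5
```

Run:
```python
from h import *
s=read_state();print(s['clock'],s['eef_pos'],s['tool_rot'],s['qpos'].round(3),s['width'],s['gripper_force'])
```

```text
6.15 [540.98110408 354.87140092  46.16873214] [ 3.14082344e+00  2.17209321e-03 -3.09342463e+00] [-0.452  0.867 -0.294  1.655  0.364  0.672  0.684] 45.175898557098236 60.46210527420044
```

Run:
```python
from h import *
k=.049;Y=np.pi+k
deltas([((541,355,160),Y,0,k),((541,190,160),Y,0,k),((541,190,130),Y,1.2,k),((541,190,60),Y,1.2,k),((541,190,39),Y,1.2,k)])
```

```text
[-0.3, 0.2, -113.8, 0.001, 0.002, -0.001]
[7.7, -164.6, -114.0, 0.001, 0.002, -0.001]
[7.7, -164.6, -84.0, -1.199, 0.002, 0.001]
[7.9, -164.7, -14.0, -1.199, 0.002, 0.001]
[7.9, -164.7, 7.0, -1.199, 0.002, 0.001]
```

>>> {"op": "play_rows", "data": {"deltas": [0,0,-20,0,0,0,0.2,0,0,-55,0,0,0,0.2,0,0,-95,0,0,0,0.2,2,-40,-125,0,0,0,0.2,4,-80,-125,-0.15,0,0,0.2,6,-120,-124,-0.3,0,0,0.2,8,-150,-120,-0.45,0,0,0.2,8,-165,-110,-0.6,0,0,0.2,8,-165,-100,-0.75,0,0,0.2,8,-165,-90,-0.9,0,0,0.2]}}

```text
clock: 7.4
eef_pos: [540.4, 184.5, 134.3]
tool_rot: [2.244, 0.0, -3.096]
force: [0.2, 0.2, -4.5]
width: 45.1
gripper_force: 63.6
```

>>> {"op": "play_rows", "data": {"deltas": [0,0,0,-0.15,0,0,0.2,0,0,0,-0.3,0,0,0.2,0,0,0,-0.3,0,0,0.2,0,0,0,-0.3,0,0,0.2]}}

```text
clock: 7.9
eef_pos: [539.9, 187.4, 135.5]
tool_rot: [1.949, 0.0, -3.092]
force: [-0.0, -0.8, -1.5]
width: 44.8
gripper_force: 63.7
```

Run:
```python
from h import *
s=read_state();print(s['clock'],s['eef_pos'],s['tool_rot'],s['qpos'].round(3),s['width'],s['force'])
i=get_image("side");cv2.imwrite("pics/s1.png",cv2.resize(i[150:350,120:420,::-1],None,fx=2.6,fy=2.6))
k=.049;Y=np.pi+k
deltas([((541,190,60),Y,1.2,k),((541,190,39),Y,1.2,k)])
```

```text
7.9 [539.86597952 187.43494065 135.51150331] [ 1.94870777e+00  2.59334714e-04 -3.09246870e+00] [ 0.83   1.372 -1.152  1.852 -0.07   0.607  1.828] 44.75353760766076 [-0.00498574 -0.84795462 -1.50428147]
[-1.0, -70.1, 30.2, -0.008, -0.0, 0.002]
[-0.9, -89.7, 38.0, -0.008, -0.0, 0.002]
```

View pics/s1.png

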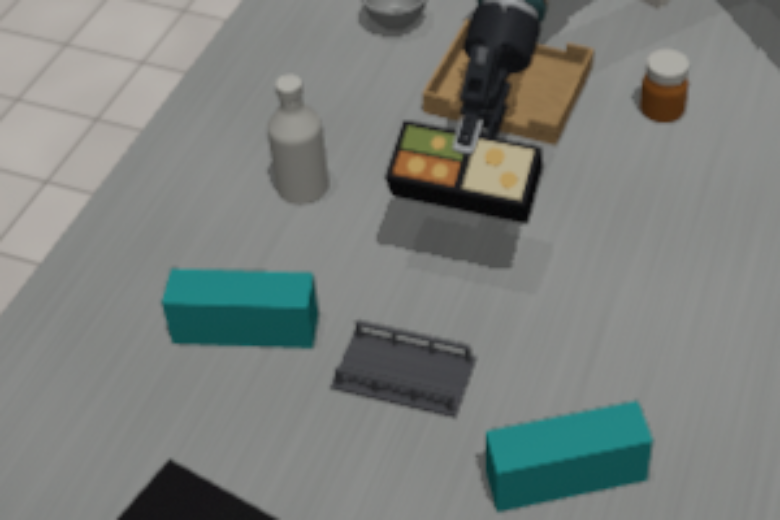

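The tray is out of the rack at crop (465,170), lid up and clear of everything. I'll lower it next.

>>> {"op": "play_rows", "data": {"deltas": [-1,-30,13,0,0,0,0.2,-1,-60,26,0,0,0,0.2,-1,-78,33,0,0,0,0.2,-1,-86,36.5,0,0,0,0.2,-1,-90,38,0,0,0,0.2,-1,-92,39,0,0,0,0.2,-1,-92,39,0,0,0,0.2]}}

```text
clock: 8.82
eef_pos: [540.9, 190.1, 35.4]
tool_rot: [1.944, -0.001, -3.094]
force: [0.2, -1.2, -1.1]
width: 45.1
gripper_force: 63.8
```

Run:
```python
from h import *
s=read_state();print(s['clock'],s['eef_pos'],s['tool_rot'],s['width'],s['force'])
k=.049;Y=np.pi+k;p=s['eef_pos']
deltas([((p[0],p[1],36),Y,1.2,k),((p[0],p[1],40),Y,1.2,k),((p[0]+1,p[1]-26,42),Y,1.35,k),((p[0]+2,p[1]-55,43),Y,1.35,k)])
```

```text
8.825 [540.94079721 190.09346187  35.42044447] [ 1.94447777e+00 -9.63282002e-04 -3.09430324e+00] 45.10943959748039 [ 0.1668797  -1.17149209 -1.13924372]
[0.0, 0.5, -0.2, -0.003, 0.001, -0.002]
[0.0, 4.3, -1.7, -0.003, 0.001, -0.002]
[0.2, -3.4, -26.6, -0.153, 0.001, -0.001]
[0.6, -13.0, -54.0, -0.153, 0.001, -0.001]
```

>>> {"op": "play_rows", "data": {"deltas": [0,-1,0.3,0,0,0,0.2,0,-1,0.3,0,0,0,0.2]}}

```text
clock: 9.07
eef_pos: [541.0, 190.1, 35.1]
tool_rot: [1.943, -0.001, -3.094]
force: [0.9, -4.1, 5.8]
width: 45.1
gripper_force: 64.4
```

>>> {"op": "play_rows", "data": {"deltas": [0,-1.2,0.4,0,0,0,0.2,0,-1.2,0.4,0,0,0,0.2]}}

```text
clock: 9.32
eef_pos: [541.1, 190.1, 35.1]
tool_rot: [1.942, -0.001, -3.094]
force: [0.4, -7.5, 9.0]
width: 45.0
gripper_force: 64.9
```

>>> {"op": "play_rows", "data": {"deltas": [0,2,0,0,0,0,0.55,0,3,0,0,0,0,0.58,0,4.5,0,0,0,0,0.62,0,6,0,0,0,0,0.65,0,6,0,0,0,0,0.65]}}

```text
clock: 9.95
eef_pos: [540.1, 192.2, 37.4]
tool_rot: [1.945, -0.002, -3.093]
force: [-0.5, 0.7, -1.0]
width: 55.8
gripper_force: 0.5
```

Run:
```python
from h import *
s=read_state();print(s['clock'],s['eef_pos'],s['tool_rot'],s['width'],s['force'])
i=get_image("side");cv2.imwrite("pics/s2.png",cv2.resize(i[170:300,220:380,::-1],None,fx=4.5,fy=4.5))
k=.049;Y=np.pi+k;p=s['eef_pos']
deltas([((p[0]+1,p[1]-26,p[2]+1.5),Y,1.35,k),((p[0]+2,p[1]-55,p[2]+3),Y,1.35,k),((p[0]+2,p[1]-80,p[2]+3),Y,1.35,k)])
```

```text
9.95 [540.08223839 192.23258753  37.44887801] [ 1.94540593e+00 -2.03289985e-03 -3.09330722e+00] 55.779283737619096 [-0.46566777  0.69693444 -0.98516359]
[0.2, -8.1, -24.7, -0.154, 0.0, -0.002]
[0.6, -17.3, -52.3, -0.154, 0.0, -0.002]
[1.8, -26.4, -75.5, -0.154, 0.0, -0.002]
```

View pics/s2.png

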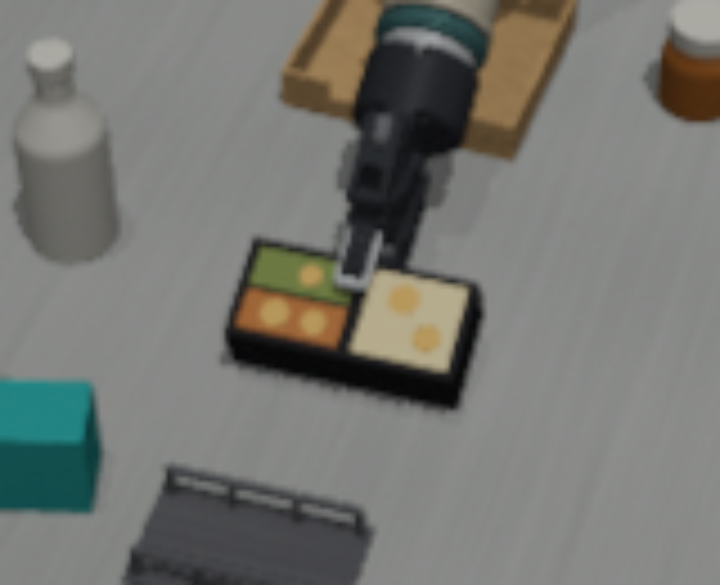

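The tray is resting on the lower finger: crop corners (255,240) to (478,290) at the back, front edge near (340,380). The hand is close to the carton, so I'll back out without flattening the tool much.

>>> {"op": "play_rows", "data": {"deltas": [0,-2,-6,-0.02,0,0,0.65,0,-4,-12,-0.04,0,0,0.65,0,-6,-18,-0.06,0,0,0.65,0,-8.4,-24,-0.08,0,0,0.65,0,-9.5,-29,-0.08,0,0,0.65,0,-10,-35,-0.08,0,0,0.65,0,-11,-45,-0.08,0,0,0.65,0,-11,-54,-0.08,0,0,0.65,0,-9,-62,-0.08,0,0,0.65]}}

```text
clock: 11.12
eef_pos: [543.6, 130.0, 51.5]
tool_rot: [1.866, -0.002, -3.095]
force: [0.4, -0.1, -0.5]
width: 55.7
gripper_force: 0.0
```

Run:
```python
from h import *
s=read_state();print(s['clock'],s['eef_pos'],s['tool_rot'],s['width'],s['force'])
i=get_image("side");cv2.imwrite("pics/s3.png",cv2.resize(i[170:300,220:380,::-1],None,fx=4.5,fy=4.5))
k=.049;Y=np.pi+k;p=s['eef_pos']
deltas([((540,110,120),Y,1.0,k),((480,170,300),Y,0,k)])
```

```text
11.125 [543.63855311 129.95226494  51.54834837] [ 1.86623238e+00 -2.12622092e-03 -3.09513650e+00] 55.65044888200496 [ 0.44907479 -0.05855247 -0.49164599]
[5.2, 59.2, -38.0, 0.275, 0.003, -0.002]
[62.6, 249.6, -30.5, 1.275, 0.001, -0.004]
```

View pics/s3.png

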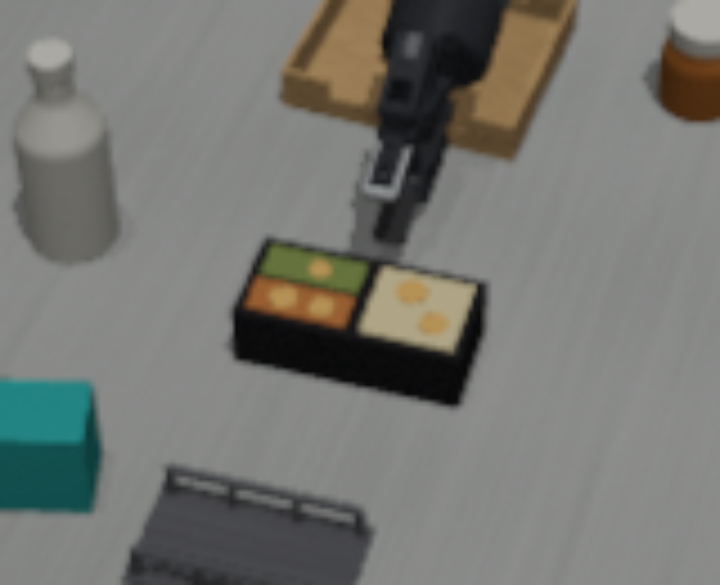

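The tray lies flat, lid up, released: lid corners at crop (268,240), (485,285), (462,352), (240,308). I'll rise and bring the tool back to pointing down above it.

>>> {"op": "play_rows", "data": {"deltas": [3,30,-25,0.1,0,0,0.8,5,60,-38,0.27,0,0,1,8,110,-36,0.44,0,0,1,8,160,-34,0.61,0,0,1,8,210,-32,0.78,0,0,1,5,230,-20,0.95,0,0,1,3,230,-10,1.12,0,0,1,3,230,-10,1.275,0,0,1,3,230,-10,1.275,0,0,1,3,230,-10,1.275,0,0,1]}}

```text
clock: 12.42
eef_pos: [537.6, 187.3, 274.4]
tool_rot: [3.14, -0.003, -3.094]
force: [-0.6, -0.5, -0.1]
width: 85.5
gripper_force: 0.0
```

Run:
```python
from h import *
s=read_state();print(s['clock'],s['eef_pos'],s['tool_rot'],s['width'],s['force'])
i=get_image("wrist");c=camera_info("wrist")
cv2.imwrite("pics/w2.png",i[:,:,::-1])
for dx in(-73,73):
  for dy in(-34,34): print(proj(c,(541+dx-.049*dy,187+dy+.049*dx,46)).round(0))
```

```text
12.425 [537.57345195 187.29740591 274.44715829] [ 3.14014621e+00 -3.07987872e-03 -3.09411984e+00] 85.49462689294927 [-0.57918346 -0.46645339 -0.14755155]
[293. 116.]
[348. 116.]
[296. 227.]
[346. 227.]
```

View pics/w2.png

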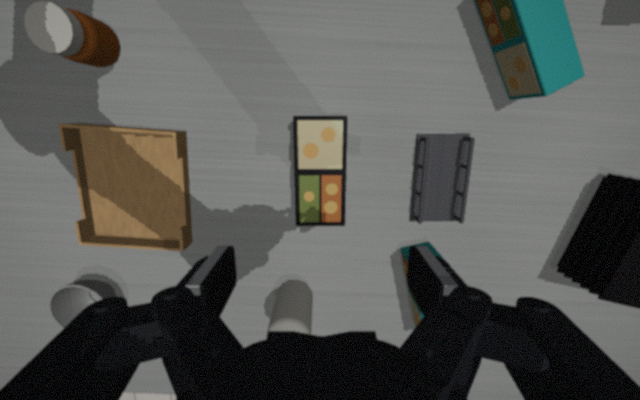

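The tray lid's corners are (293,116), (347,117), (345,225), (296,226), within about 1 px of my prediction, so it sits at (541,187). The carton rim is around (62,125), (186,130), (190,248), (80,247).

Run:
```python
from h import *
c=camera_info("wrist");P,r=rect(c,[(60,124),(187,130),(191,249),(80,248)],32);print(P.round(0).tolist(),P.mean(0),r)
t=camera_info("top");im=cv2.imread("pics/top0.png")
k=.049;Y=np.pi+k
deltas([((541,187,70),Y,0,0),((541,187,18),Y,0,0)])
# carton poses relative to grasp pose
Yc=np.pi-.014
deltas([((577.5,-46.5,110),Yc,0,0),((577.5,-46.5,45),Yc,0,0),((577.5,-46.5,22),Yc,0,0)],(np.array([541,187,18.]),tool(Y)))
```

```text
[[493.0, -152.0], [493.0, 11.0], [662.0, 3.0], [667.0, -157.0]] [578.769   -73.65754] ((580.196044921875, -73.13722229003906), (162.76620483398438, 179.88870239257812), 88.15040588378906)
[-3.7, 0.5, 204.2, 0.001, -0.003, -0.004]
[-3.9, 0.5, 256.2, 0.001, -0.003, -0.004]
[-25.0, -235.0, -92.0, -0.0, -0.0, 0.063]
[-25.0, -235.0, -27.0, -0.0, -0.0, 0.063]
[-25.0, -235.0, -4.0, -0.0, -0.0, 0.063]
```

>>> {"op": "play_rows", "data": {"deltas": [-4,0.5,50,0,0,0,1,-4,0.5,110,0,0,0,1,-4,0.5,165,0,0,0,1,-4,0.5,205,0,0,0,1,-4,0.5,230,0,0,0,1,-4,0.5,245,0,0,0,1,-4,0.5,256,0,0,0,1,-4,0.5,256,0,0,0,1,-4,0.5,256,0,0,0,0.5,-4,0.5,256,0,0,0,0.5]}}

```text
clock: 13.72
eef_pos: [542.2, 188.8, 20.2]
tool_rot: [3.141, -0.0, -3.094]
force: [-1.2, -2.9, 5.9]
width: 66.5
gripper_force: 68.6
```

>>> {"op": "play_rows", "data": {"deltas": [0,0,0,0,0,0,0.5,0,0,-10,0,0,0,0.5,0,0,-50,0,0,0,0.5,0,0,-95,0,0,0,0.5,0,0,-120,0,0,0,0.5,0,0,-120,0,0,0,0.5]}}

```text
clock: 14.48
eef_pos: [543.0, 189.9, 141.1]
tool_rot: [3.138, 0.003, -3.094]
force: [0.4, 0.2, -2.5]
width: 67.1
gripper_force: 69.1
```

Run:
```python
from h import *
s=read_state();print(s['clock'],s['eef_pos'],s['tool_rot'],s['width'],s['force'])
Yc=np.pi-.014
deltas([((579,-47,138),Yc,0,0),((579,-47,45),Yc,0,0),((579,-47,22),Yc,0,0)])
```

```text
14.475 [542.97571378 189.87861081 141.10934077] [ 3.13847774e+00  2.62254240e-03 -3.09384107e+00] 67.05043358698178 [ 0.35837514  0.18582641 -2.53889541]
[-24.7, -238.3, 2.4, 0.003, 0.003, 0.062]
[-24.4, -238.6, 95.4, 0.003, 0.003, 0.062]
[-24.4, -238.7, 118.4, 0.003, 0.003, 0.062]
```

>>> {"op": "play_rows", "data": {"deltas": [-5,-50,2,0,0,0.02,0.5,-10,-105,2,0,0,0.03,0.5,-15,-160,2,0,0,0.05,0.5,-20,-205,2,0,0,0.062,0.5,-24,-232,2,0.003,0.003,0.062,0.5,-24,-240,2,0.003,0.003,0.062,0.5,-24,-240,30,0.003,0.003,0.062,0.5,-24,-240,60,0.003,0.003,0.062,0.5,-24,-240,70,0.003,0.003,0.062,0.5,-24,-240,70,0.003,0.003,0.062,0.5]}}

```text
clock: 15.72
eef_pos: [576.4, -48.2, 68.0]
tool_rot: [-3.14, -0.006, 3.129]
force: [0.2, -0.7, -2.7]
width: 67.0
gripper_force: 68.7
```

Run:
```python
from h import *
s=read_state();print(s['clock'],s['eef_pos'],s['tool_rot'],s['width'],s['force'])
a=get_image("wrist")[60:330,150:510,::-1];b=get_image("side")[130:230,250:390,::-1]
b=cv2.resize(b,(int(140*2.9),290));a=cv2.resize(a,(387,290))
cv2.imwrite("pics/c1.png",np.hstack([a,b]))
c=camera_info("wrist");cs=camera_info("side")
def M(c,x,y,z): return proj(c,(578.5+x+.014*y,-81.5+y-.014*x,z)).round(0).tolist()
print([ (M(c,x,y,32),M(cs,x,y,32)) for x in(-81,81) for y in(-71,71)])
```

```text
15.725 [576.41650244 -48.20361462  67.96354755] [-3.1404906  -0.00640022  3.12889834] 67.0201820390959 [ 0.18022311 -0.70092965 -2.67831241]
[([144.0, 97.0], [346.0, 168.0]), ([384.0, 97.0], [333.0, 197.0]), ([180.0, 328.0], [299.0, 158.0]), ([371.0, 328.0], [283.0, 185.0])]
```

View pics/c1.png

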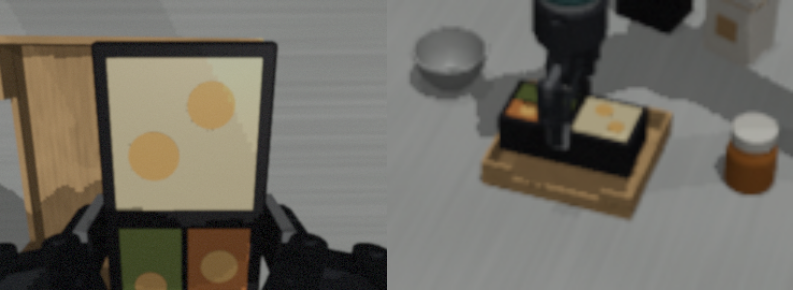

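The tray is over the carton's +y half and aligned with it; the carton rim's near edge sits where I predicted (crop row about 40). I'll lower it.

>>> {"op": "play_rows", "data": {"deltas": [-2.5,-0.5,15,0,0.004,0,0.5,-2.5,-0.5,28,0,0.004,0,0.5,-2.5,-0.5,36,0,0.004,0,0.5,-2.5,-0.5,40,0,0.004,0,0.5,-2.5,-0.5,42,0,0.004,0,0.5,-2.5,-0.5,43.5,0,0.004,0,0.5,-2.5,-0.5,44.5,0,0.004,0,0.5,-2.5,-0.5,44.5,0,0.004,0,0.5]}}

```text
clock: 16.82
eef_pos: [579.4, -50.1, 24.5]
tool_rot: [-3.14, -0.008, 3.127]
force: [-2.5, -0.5, 0.4]
width: 66.6
gripper_force: 69.5
```

>>> {"op": "play_rows", "data": {"deltas": [0,0,1,0,0,0,0.5,0,0,1,0,0,0,0.7,0,0,0.5,0,0,0,1,0,0,0,0,0,0,1,0,0,-15,0,0,0,1,0,0,-60,0,0,0,1,0,0,-120,0,0,0,1,0,0,-150,0,0,0,1,0,0,-150,0,0,0,1]}}

```text
clock: 17.95
eef_pos: [582.6, -49.7, 177.6]
tool_rot: [-3.139, -0.002, 3.127]
force: [-0.1, -0.5, 0.1]
width: 85.5
gripper_force: 0.0
```

Run:
```python
from h import *
s=read_state();print(s['clock'],s['eef_pos'],s['tool_rot'],s['width'],s['force'])
deltas([((572,-367,190),np.pi-.28,0,0),((572,-367,54),np.pi-.28,0,0)])
```

```text
17.95 [582.59278736 -49.71026318 177.55377112] [-3.13940756e+00 -2.39356909e-03  3.12704910e+00] 85.46496022608102 [-0.07044589 -0.52831742  0.05640043]
[6.0, -317.4, -11.7, -0.002, -0.002, 0.265]
[5.7, -317.1, 124.3, -0.002, -0.002, 0.265]
```

>>> {"op": "play_rows", "data": {"deltas": [1,-55,-12,0,0,0.06,1,2,-115,-12,0,0,0.12,1,3,-175,-12,0,0,0.18,1,4,-235,-12,0,0,0.23,1,5,-290,-12,0,0,0.265,1,6,-317,-12,0,0,0.265,1,6,-317,-12,0,0,0.265,1,6,-317,-12,0,0,0.265,1]}}

```text
clock: 18.95
eef_pos: [570.2, -364.6, 185.9]
tool_rot: [-3.139, -0.01, 2.864]
force: [-0.1, -0.0, 0.3]
width: 85.2
gripper_force: 0.0
```

Run:
```python
from h import *
s=read_state();print(s['clock'],s['eef_pos'],s['tool_rot'],s['width'],s['force'])
a=get_image("wrist")[30:330,160:480,::-1];c=camera_info("wrist");b=get_image("top")[150:240,325:410,::-1]
cv2.imwrite("pics/c2.png",np.hstack([cv2.resize(a,(427,400)),cv2.resize(b,(370,400),interpolation=cv2.INTER_CUBIC)]))
ct=camera_info("top")
def M(c,o,yaw,x,y,z): return (proj(c,(o[0]+x*np.cos(yaw)-y*np.sin(yaw),o[1]+x*np.sin(yaw)+y*np.cos(yaw),z)))
for x,y in((-39,-30),(-39,30),(39,-30),(39,30)): print(((M(c,(572,-367),-.28,x,y,85)-[160,30])*1.333).round(0))
for x,y in((-81,-71),(-81,71),(81,-71),(81,71)): print('carton in,floor',((M(ct,(578.5,-81.5),-.014,x,y,32)-[325,150]+.5)*[370/85,400/90]).round(0))
deltas([((572,-367,54),np.pi-.28,0,0)])
```

```text
18.95 [ 570.18879627 -364.62191919  185.93396975] [-3.13936245 -0.0095248   2.86403137] 85.1782397629927 [-0.13957282 -0.01351648  0.29185048]
[163. 170.]
[257. 170.]
[166. 283.]
[254. 283.]
carton in,floor [315. 330.]
carton in,floor [ 66. 327.]
carton in,floor [307.  51.]
carton in,floor [66. 48.]
[-3.2, -1.9, 132.5, -0.003, -0.009, 0.004]
```

View pics/c2.png

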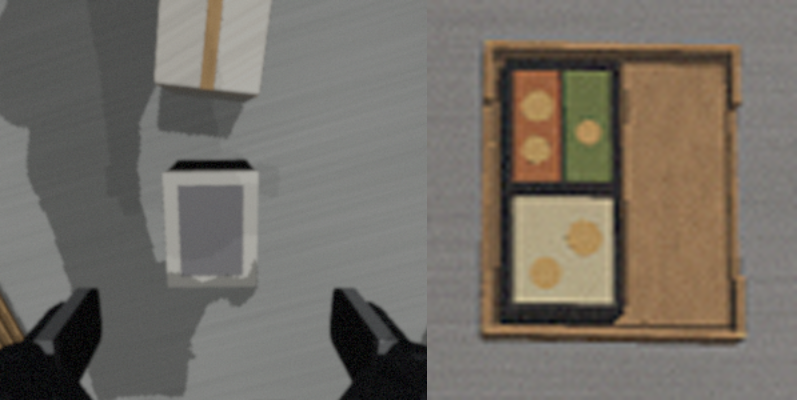

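The tub's lid corners sit where I predicted, at (163,170)–(257,286). The tray is inside the carton along its +y side, lid up and straight. Next I'll grip the tub.

>>> {"op": "play_rows", "data": {"deltas": [-3,-2,40,0,-0.009,0,1,-3,-2,85,0,-0.009,0,1,-3,-2,115,0,-0.009,0,1,-3,-2,132,0,-0.009,0,1,-3,-2,132,0,-0.009,0,1,-3,-2,132,0,-0.009,0,0.4,-3,-2,132,0,-0.009,0,0.4,-3,-2,132,0,-0.009,0,0.4,-3,-2,132,0,-0.009,0,0.4]}}

```text
clock: 20.18
eef_pos: [572.9, -369.7, 56.7]
tool_rot: [-3.137, 0.004, 2.863]
force: [-0.4, 1.4, 6.0]
width: 58.8
gripper_force: 65.9
```

>>> {"op": "play_rows", "data": {"deltas": [0,0,-10,0,0,0,0.4,0,0,-40,0,0,0,0.4,0,0,-75,0,0,0,0.4,0,0,-85,0,0,0,0.4,0,0,-85,0,0,0,0.4]}}

```text
clock: 20.8
eef_pos: [571.0, -369.6, 139.8]
tool_rot: [-3.137, 0.001, 2.862]
force: [0.4, 0.6, -3.6]
width: 59.1
gripper_force: 65.7
```

Run:
```python
from h import *
s=read_state();print(s['clock'],s['eef_pos'],s['tool_rot'],s['width'],s['force'])
k=-.014;R=lambda x,y:(578.5+x-k*y,-81.5+y+k*x)
deltas([((*R(37,-37),139),np.pi+k,0,0),((*R(37,-37),75),np.pi+k,0,0),((*R(37,-37),58),np.pi+k,0,0)])
```

```text
20.8 [ 571.04786953 -369.60939747  139.76589378] [-3.13693055e+00  1.12102507e-03  2.86197758e+00] 59.140148668292014 [ 0.36646547  0.56110137 -3.61285505]
[26.9, 253.0, -0.4, -0.005, 0.0, -0.266]
[27.0, 253.3, 63.6, -0.005, 0.0, -0.266]
[27.0, 253.4, 80.6, -0.005, 0.0, -0.266]
```

>>> {"op": "play_rows", "data": {"deltas": [6,50,0,0,0,-0.06,0.4,13,110,0,0,0,-0.13,0.4,20,170,0,0,0,-0.19,0.4,25,225,0,0,0,-0.25,0.4,27,249,0,-0.005,0,-0.266,0.4,27,253,0,-0.005,0,-0.266,0.4,27,253,0,-0.005,0,-0.266,0.4,27,253,20,-0.005,0,-0.266,0.4,27,253,38,-0.005,0,-0.266,0.4,27,253,38,-0.005,0,-0.266,0.4]}}

```text
clock: 22.05
eef_pos: [612.9, -119.7, 97.8]
tool_rot: [3.141, -0.005, 3.127]
force: [0.2, -1.3, -2.6]
width: 58.9
gripper_force: 65.7
```

Run:
```python
from h import *
s=read_state();print(s['clock'],s['eef_pos'],s['tool_rot'],s['width'],s['force'])
k=-.014;R=lambda x,y:(578.5+x-k*y,-81.5+y+k*x)
deltas([((*R(37,-37),75),np.pi+k,0,0),((*R(37,-37),60.5),np.pi+k,0,0)])
```

```text
22.05 [ 612.94905467 -119.67565754   97.81947012] [ 3.14069477 -0.00468551  3.12727369] 58.872655701197544 [ 0.20448493 -1.34233618 -2.62066278]
[-2.1, 0.7, 22.8, 0.001, -0.005, -0.0]
[-2.2, 0.7, 37.3, 0.001, -0.005, -0.0]
```

>>> {"op": "play_rows", "data": {"deltas": [-2,0.5,0,0,-0.004,0,0.4,-2,0.5,12,0,-0.004,0,0.4,-2,0.5,22,0,-0.004,0,0.4,-2,0.5,29,0,-0.004,0,0.4,-2,0.5,33,0,-0.004,0,0.4,-2,0.5,35.5,0,-0.004,0,0.4,-2,0.5,37,0,-0.004,0,0.4,-2,0.5,37.5,0,-0.004,0,0.4]}}

```text
clock: 23.05
eef_pos: [617.3, -118.4, 63.2]
tool_rot: [3.141, 0.005, 3.128]
force: [-1.0, 0.4, -3.0]
width: 58.9
gripper_force: 65.9
```

>>> {"op": "play_rows", "data": {"deltas": [1,0,1.5,0,0,0,0.4,1,0,1.5,0,0,0,0.4]}}

```text
clock: 23.3
eef_pos: [616.0, -118.4, 61.6]
tool_rot: [3.141, 0.004, 3.128]
force: [-0.4, 0.7, -3.7]
width: 58.9
gripper_force: 65.9
```

>>> {"op": "play_rows", "data": {"deltas": [0,0,1.2,0,0,0,0.4,0,0,1.2,0,0,0,0.4]}}

```text
clock: 23.55
eef_pos: [616.4, -118.3, 60.9]
tool_rot: [3.141, 0.005, 3.128]
force: [-1.2, -0.3, 2.5]
width: 58.7
gripper_force: 66.2
```

>>> {"op": "play_rows", "data": {"deltas": [0,0,0.8,0,0,0,0.4,0,0,0.8,0,0,0,0.4]}}

```text
clock: 23.8
eef_pos: [616.4, -118.3, 60.9]
tool_rot: [3.142, 0.005, 3.128]
force: [-2.9, 1.3, 7.0]
width: 58.7
gripper_force: 67.0
```

>>> {"op": "play_rows", "data": {"deltas": [0,0,0,0,0,0,0.8,0,0,-1,0,0,0,1,0,0,-2,0,0,0,1,0,0,-20,0,0,0,1,0,0,-70,0,0,0,1,0,0,-120,0,0,0,1,0,0,-140,0,0,0,1,0,0,-140,0,0,0,1]}}

```text
clock: 24.8
eef_pos: [617.0, -118.4, 202.5]
tool_rot: [-3.142, 0.01, 3.128]
force: [-0.3, -0.3, -0.4]
width: 85.7
gripper_force: 0.0
```

Run:
```python
from h import *
s=read_state();print(s['clock'],s['eef_pos'],s['tool_rot'],s['width'],s['force'])
deltas([((458,-333,200),np.pi-.387,0,0)])
```

```text
24.8 [ 616.96321493 -118.39003866  202.49346609] [-3.14155689  0.00955221  3.12820656] 85.65747567276007 [-0.31321893 -0.32556749 -0.35413718]
[156.1, -216.7, 1.0, 0.002, 0.009, 0.374]
```

>>> {"op": "play_rows", "data": {"deltas": [30,-42,0,0,0,0.08,1,65,-90,0,0,0,0.16,1,100,-140,0,0,0,0.25,1,132,-184,0,0,0,0.33,1,150,-208,0,0,0.005,0.374,1,156,-217,0,0,0.009,0.374,1,156,-217,0,0,0.009,0.374,1,156,-217,0,0,0.009,0.374,1]}}

```text
clock: 25.8
eef_pos: [458.0, -331.4, 198.6]
tool_rot: [3.139, -0.005, 2.758]
force: [0.1, 0.2, 0.6]
width: 85.5
gripper_force: 0.0
```

Run:
```python
from h import *
s=read_state();print(s['clock'],s['eef_pos'],s['tool_rot'],s['width'],s['force'])
a=get_image("wrist")[30:330,160:480,::-1];c=camera_info("wrist");b=get_image("top")[150:240,325:410,::-1]
cv2.imwrite("pics/c3.png",np.hstack([cv2.resize(a,(427,400)),cv2.resize(b,(370,400),interpolation=cv2.INTER_CUBIC)]))
def M(c,o,yaw,x,y,z): return (proj(c,(o[0]+x*np.cos(yaw)-y*np.sin(yaw),o[1]+x*np.sin(yaw)+y*np.cos(yaw),z)))
for x,y in((-32,-30),(-32,30),(32,-30),(32,30)): print(((M(c,(458,-333),-.387,x,y,100)-[160,30])*1.333).round(0))
deltas([((458,-333,63),np.pi-.387,0,0)])
```

```text
25.8 [ 458.01798041 -331.3804174   198.61833069] [ 3.13946794 -0.00457456  2.75763367] 85.48062422054548 [0.11705757 0.2335142  0.60906667]
[163. 178.]
[258. 179.]
[166. 273.]
[255. 273.]
[-1.3, -1.4, 135.7, 0.002, -0.005, 0.003]
```

View pics/c3.png

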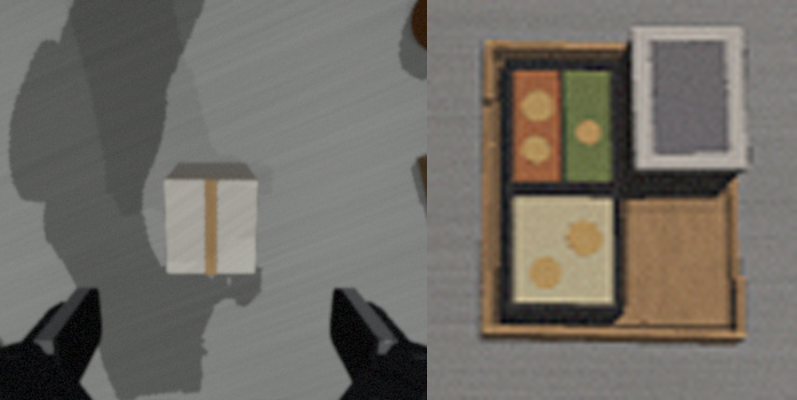

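The soup box top matches my prediction, at (163,178)–(257,273). The tub is seated upright beside the tray, leaving the −x corner free for the box.

>>> {"op": "play_rows", "data": {"deltas": [-1,-1.5,40,0,-0.004,0,1,-1,-1.5,85,0,-0.004,0,1,-1,-1.5,118,0,-0.004,0,1,-1,-1.5,136,0,-0.004,0,1,-1,-1.5,136,0,-0.004,0,1,-1,-1.5,136,0,-0.004,0,0.4,-1,-1.5,136,0,-0.004,0,0.4,-1,-1.5,136,0,-0.004,0,0.4,-1,-1.5,136,0,-0.004,0,0.4]}}

```text
clock: 27.02
eef_pos: [457.8, -335.1, 64.4]
tool_rot: [3.141, 0.002, 2.755]
force: [0.0, 1.5, 6.9]
width: 59.5
gripper_force: 65.8
```

>>> {"op": "play_rows", "data": {"deltas": [0,0,-10,0,0,0,0.4,0,0,-40,0,0,0,0.4,0,0,-75,0,0,0,0.4,0,0,-85,0,0,0,0.4,0,0,-85,0,0,0,0.4]}}

```text
clock: 27.65
eef_pos: [456.2, -335.2, 147.9]
tool_rot: [3.141, -0.0, 2.754]
force: [0.1, -0.8, -3.2]
width: 59.4
gripper_force: 65.8
```

Run:
```python
from h import *
s=read_state();print(s['clock'],s['eef_pos'],s['tool_rot'],s['width'],s['force'])
k=-.014;R=lambda x,y:(578.5+x-k*y,-81.5+y+k*x)
print(R(-41,-37));deltas([((*R(-41,-37),148),np.pi+k,0,0)])
```

```text
27.65 [ 456.23129743 -335.16516187  147.94608153] [ 3.14149043e+00 -3.28137420e-04  2.75382961e+00] 59.37128364865696 [ 0.08416265 -0.82731519 -3.16954864]
(536.982, -117.926)
[7.4, 231.6, -0.0, 0.0, -0.0, -0.374]
```

>>> {"op": "play_rows", "data": {"deltas": [0,45,0,0,0,-0.08,0.4,2,100,0,0,0,-0.17,0.4,4,155,0,0,0,-0.26,0.4,6,205,0,0,0,-0.34,0.4,7,227,0,0,0,-0.374,0.4,7.5,232,0,0,0,-0.374,0.4,7.5,232,0,0,0,-0.374,0.4,7.5,232,20,0,0,-0.374,0.4,7.5,232,38,0,0,-0.374,0.4,7.5,232,38,0,0,-0.374,0.4]}}

```text
clock: 28.9
eef_pos: [535.4, -118.5, 108.2]
tool_rot: [3.141, -0.005, 3.126]
force: [-0.2, -0.2, -3.1]
width: 59.4
gripper_force: 65.8
```

Run:
```python
from h import *
s=read_state();print(s['clock'],s['eef_pos'],s['tool_rot'],s['width'],s['force'])
k=-.014;R=lambda x,y:(578.5+x-k*y,-81.5+y+k*x)
deltas([((*R(-41,-37),69),np.pi+k,0,0)])
```

```text
28.9 [ 535.37126999 -118.49308824  108.24040435] [ 3.14096067 -0.00453454  3.12627821] 59.40688001612004 [-0.21469888 -0.22225208 -3.12408146]
[-1.8, 0.6, 39.2, 0.001, -0.005, -0.001]
```

>>> {"op": "play_rows", "data": {"deltas": [-0.5,0.5,0,0,-0.002,0,0.4,-0.5,0.5,12,0,-0.002,0,0.4,-0.5,0.5,23,0,-0.002,0,0.4,-0.5,0.5,31,0,-0.002,0,0.4,-0.5,0.5,35.5,0,-0.002,0,0.4,-0.5,0.5,38,0,-0.002,0,0.4,-0.5,0.5,39.5,0,-0.002,0,0.4,-0.5,0.5,40,0,-0.002,0,0.4,-0.5,0.5,40,0,-0.002,0,0.4]}}

```text
clock: 30.02
eef_pos: [537.8, -116.7, 70.0]
tool_rot: [3.141, 0.002, 3.128]
force: [-0.2, -1.1, -2.6]
width: 59.2
gripper_force: 66.0
```

>>> {"op": "play_rows", "data": {"deltas": [0,0,1,0,0,0,0.4,0,0,1,0,0,0,0.4]}}

```text
clock: 30.28
eef_pos: [537.6, -116.7, 68.9]
tool_rot: [3.141, 0.001, 3.128]
force: [0.7, -0.2, -2.9]
width: 59.4
gripper_force: 66.0
```

>>> {"op": "play_rows", "data": {"deltas": [0,0,1,0,0,0,0.4,0,0,1,0,0,0,0.4]}}

```text
clock: 30.52
eef_pos: [537.8, -116.7, 68.4]
tool_rot: [3.141, 0.002, 3.128]
force: [-1.9, 0.2, 3.2]
width: 58.7
gripper_force: 66.4
```

>>> {"op": "play_rows", "data": {"deltas": [0,0,0.7,0,0,0,0.4,0,0,0.7,0,0,0,0.4]}}

```text
clock: 30.78
eef_pos: [537.8, -116.6, 68.3]
tool_rot: [3.141, 0.002, 3.128]
force: [-2.6, 0.5, 9.0]
width: 58.8
gripper_force: 67.5
```

The box touched the floor at z 68.3, as expected. Next I'll release it, lift, move clear and check.

>>> {"op": "play_rows", "data": {"deltas": [0,0,0,0,0,0,0.8,0,0,-1,0,0,0,1,0,0,-2,0,0,0,1,0,0,-20,0,0,0,1,0,0,-70,0,0,0,1,0,0,-130,0,0,0,1,0,-40,-170,0,0,0,1,20,-100,-170,0,0,0,1,20,-150,-170,0,0,0,1,20,-200,-170,0,0,0,1]}}

```text
clock: 32.02
eef_pos: [514.4, -318.3, 238.7]
tool_rot: [3.142, 0.003, 3.128]
force: [0.8, 0.5, 0.0]
width: 85.4
gripper_force: 0.0
```

Run:
```python
from h import *
s=read_state();print(s['clock'],s['eef_pos'],s['width'],s['force'])
a=get_image("top")[90:290,240:430,::-1];b=get_image("side")[110:240,200:400,::-1]
cv2.imwrite("pics/end.png",np.hstack([cv2.resize(a,(380,400)),cv2.resize(b,(415,400))]))
```

```text
32.025 [ 514.37366286 -318.34333188  238.69893866] 85.35010853325656 [0.82708745 0.45228945 0.00434127]
```

View pics/end.png

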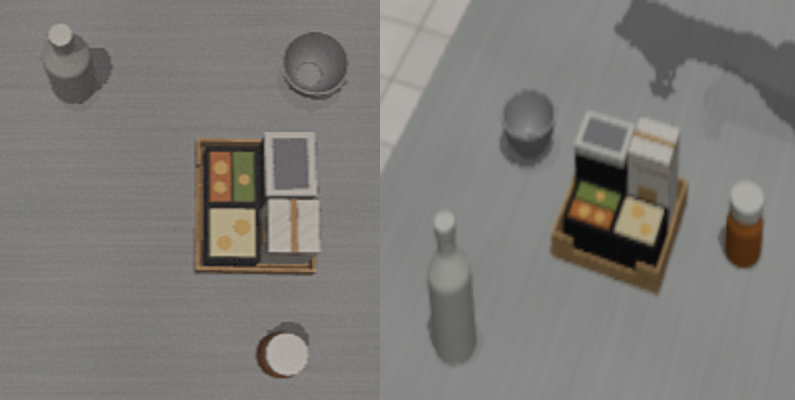

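All three are flat in the carton side by side, lids up (crop 195–320, 130–272). The soap, jar and bowl haven't moved, so I'm handing in.

```bash
python3 -c "
from cell import *
print(finish_job())"
```

```text
the job is handed in; nothing more can be done
None
```

The tray, tub and soup box are packed flat and lid-up in the carton, with the tray laid down on the counter and released before packing, the bystanders untouched, and the job handed in at about 32 s.

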